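Unhook the sieve and lock it on the shaker pan

ROBOT

A 6-joint arm with a two-finger parallel gripper is mounted at the origin on the work surface. World frame = base frame: x ahead of the robot, y to its left, z up, the work surface at z = 0. Lengths are in m, angles in rad, forces in N, time in s.
With the tool pointing down it reaches from about 0.375 to 0.9 m from the base axis. Payload 3.1 kg.
Tool frame: the origin (TCP) lies at the very end of the fingers, on their centre line; the grasp point (between the pads) lies 19 mm behind it (manip.hold_point_z is the distance from the TCP to the grasp point, in m); y points along the fingers, z is the direction in which the jaws open and shut, and the axes are right-handed (so a half turn about y gives the same grasp; the last joint's range is limited). The gripper opens to 85 mm and grips with 20 to 120 N. Pads are 22 mm wide; open, the fingers measure 114 mm over their backs; the gripper's body (76 mm by 85 mm) begins 54 mm behind the grasp point. The pads swing forward as they close: fully open they stand 13 mm farther back than shut.
Start: joints at [-1.431, 0.527, 1.433, -0, 1.181, -0.178], TCP at [0.195, -0.594, 0.208] pointing down, gripper open.
Joint ranges: [-3.08, 3.08], [-0.75, 2.2], [0.22, 2.44], [-1.43, 4.57], [0, 2.65], [-2.85, 2.85]. Speed limits (rad/s): [2.79, 2.79, 3.14, 3.14, 3.14, 3.14].

INTERFACE

Orientations are given as a unit quaternion [x, y, z, w].
In Python, from station import manip, eyes, workorder gives the robot as it stands. The module is installed in compiled form; this text tells all that it offers.
- The arm moves only by the shell command python3 -m jog 'ROWS' [OPENING] [FORCE]. ROWS is JSON, a list of rows, each a list of 2 entries, a list of its own where there are three numbers: the shift along the tool's x, y, z in cm, then the turn about the tool's y in rad. A call has 1 to 20 rows; each row is the pose to reach, as a shift and turn from the pose commanded when the call began, along the tool's axes at that moment; what a row does not reach only later rows make up. A row lasts 1/12 s, in which the tool goes at most 41.7 mm and 7.16 degrees, less where a joint would pass 70% of its speed; a pose out of reach is approached as far as the arm can. A call with a gripper value outside its range is refused whole. OPENING is the finger opening in cm, from 0 to 8.54, set as the call begins (- or left out, the last holds). The fingers move at their own pace and stop on an object; FORCE is the grip in N (left out, the last holds). Time passes only in rows, so rows that repeat a pose let the fingers close. It gives the time, the measured TCP pose, the force and the opening at its end, in the units of the state.
- manip.sense(): the state, without advancing time (a new reading comes with each control period).
- eyes.snapshot(name): name is "scene" or "top"; returns a dict with "frame" (384x512x3 uint8, red, green, blue), "vfov" (degrees; the focal length in pixels is half the picture's height over the tangent of half this angle, whatever the lens; pixels are square), "cx", "cy" (the principal point, pixels), "k1" (the pictures are not rectified: a ray, as slopes to the right and down, at radius r is drawn at 1 + k1 r^2 times it, then the intrinsics apply), "rvec" (rotation vector, rad) and "tvec" (3), from world to camera coordinates, as OpenCV has them. Camera axes: x right, y down, z forward; pixel columns grow to the right and rows downward; lengths in m; the calibration is good to about 2 mm. A picture is of the moment at which its call begins. There is no depth.
- workorder.sign_off(): hands the job in, once; it reports no verdict.
The state is a dict: "t": time; "q": joint angles; "qd": joint speeds; "tau": joint torques, N m; "tcp_pos": TCP position; "tool_rot": TCP orientation; "force": force on the tool from outside, world axes, zero at the start; "ft_torque": the same for the moment, N m; "finger_gap": opening from 0.0 (shut) to 1.0 (fully open).
Only numpy, scipy, OpenCV 4.12 (cv2) and the standard library are available. Lean on these libraries where they do the work, as an engineer would, in place of code of your own. Each camera call takes 0.05 s, during which the arm holds its last target. There are 200 camera calls.

TASK

Take the sieve with the ladder handle off its hook: push the sprung keeper back with the sieve's own lower rung, not with the gripper, until the rung clears the hook's nose, then lift it and bring it off the nose end. Lower the sieve upright into the pan on the round shaker with its two lugs through the collar's slots, turn it about a quarter turn clockwise (seen from above) to the stop so that it is locked, and let go. Leave everything else on the bench where it is.

Things in the scene. Friction and masses are not known exactly. Their poses are not given: they have to be found in the camera images.
- sieve: hanging aluminium sieve, about 0.3 kg, 185 mm tall: round section 100 mm across, 35 mm high, under a rigid upright ladder handle. Origin: centre of underside; z up, y along the rungs. Uprights at y = +-46 mm (4 mm thick, 12 mm in x) rise to z = 185. Window between rim (z = 35) and lower rung is open along x. Starts upright, its axes along the hook's. Same after half a turn about z.
- sieve_grip (a point): centre of the sieve's upper grip bar, sieve (0, 0, 175) mm: flat bar 10 mm thick in sieve x, 96 mm long in y, 20 mm tall (z = 165 to 185). Best place to hold the sieve: pinch across the 10 mm, fingers pointing down
- sieve_rung (a point): centre of the sieve's lower rung, sieve (0, 0, 120) mm: round bar 10 mm thick along y that lies in the hook; two collars, 16 mm across, with inner faces at y = +-10 mm, straddle the hook arm and nose
- sieve_lug (a point): middle of one bayonet lug on the sieve's foot, sieve (0, 54, 6) mm; its twin is at y = -54. Each is 14 mm wide in x, reaches 60.5 mm from the axis, z = 3 to 9 mm
- hook: dark steel hook stand fixed to the bench. Origin at bench level right under the saddle; x runs along the level arm from the nose (-x, free end) to the column (+x). Arm 14 mm wide, top z = 200 mm, underside 188, from x = -13.5 to the column at x = 100 to 120 (no taller than the arm). Base plate x = -50 to 140, y = +-50, 10 mm thick
- hook_saddle (a point): point on the arm's top (z = 200 mm, hook x = 0) where the rung rests, between nose and keeper. A guide post for the keeper stands on the arm at hook x = 62 to 70 mm, to z = 218
- hook_nose (a point): top end of the nose's lip, hook (4, 0, 219) mm. The nose rises from the arm at hook x = -13.5 to -6.5 mm; its lip overhangs the rung from there to x = +4, z = 213 to 219, so the rung cannot go straight up: it must first go 9 mm or more towards the column (14 to 18 mm leaves room), then up 22 mm or more
- keeper (a joint): sprung safety keeper, a brass block 14 mm wide sliding on the arm, top at z = 222 mm. 0 = shut (face at hook x = 6.5 mm, just behind the rung); grows in m as it is pushed to hook +x (towards the column), at most 0.028. Spring 1.5 N at 0, 150 N/m more with travel (about 4 N at 16 mm). It springs shut by itself
- pan: fixed receiver: round grey shaker drum 180 mm across, 40 mm high, with a steel pan 149 mm across on it, rim z = 83.5 mm. Origin at bench level on the axis. Bayonet collar in the rim: a lip with a 107 mm opening, z = 77.5 to 83.5, cut by two slots at the pan's +y and -y. With the sieve's foot on the floor it turns clockwise from above about 1.4 rad to a dead stop; not anticlockwise
- pan_seat (a point): centre of the pan's floor (65 mm above the bench), where the centre of the sieve's underside must come to rest
- pan_slot (a point): middle of one collar slot at rim height, pan (0, 59, 83.5) mm; its twin is opposite at y = -59. Each is 26 mm wide, open to 64 mm from the axis. The lugs pass when sieve y is parallel to pan y (within about 0.07 rad, either way round)
- dish: white ceramic bowl, 72 mm across, 30 mm tall; bystander, origin under its centre
- jar: amber glass jar with black cap, 48 mm across, 75 mm tall; bystander, origin under its centre
- spare_sieve: plain metal ring, 100 mm across, 30 mm tall, no handle, lying flat; bystander, origin under its centre
- brush: wooden-handled brush about 160 mm long, lying flat; bystander
- tray: white sectioned tray 160 x 200 x 35 mm; bystander, origin under its centre
- hammer: small hammer about 200 mm long, lying flat; bystander
- spool: wooden spool with copper-coloured core, 60 mm across, 58 mm tall, standing; bystander, origin under its centre
Things that resemble listed ones, but are neither listed nor needed, are in the scene too. Leave any orange look-alike of the pan alone.

How it is judged:
On the way, in this order (a step that is already met when the one before it is completed fails the run):
1. the keeper is pushed back at least 8 mm by the sieve, with the gripper not touching the hook stand or keeper (value of joint keeper above 0.008 m and contact force between sieve and hook above 0.8 N and contact force between the fingers and hook below 0.5 N), for 0.1 s.
2. the sieve is off the hook, touching nothing of it, and the keeper has sprung shut (horizontal distance between sieve_rung and hook_saddle above 0.05 m and contact force between sieve and hook below 0.1 N and value of joint keeper below 0.003 m), for 0.1 s.
3. the sieve stands on the pan's floor, its lugs through the slots (horizontal distance between sieve and pan_seat below 0.005 m and z of sieve in the frame of pan_seat below 0.003 m and angle between sieve's own z axis and vertical below 0.06 rad), for 0.1 s.
At the end, for the whole second after the job is handed in: The sieve stands upright (within 0.06 rad) on the pan's floor, centred within 5 mm and at most 3 mm above it, turned clockwise more than 1.2 rad from the slots (the stop is at about 1.4 rad), released and at rest; the hook's keeper is shut (all of step 3 and angle between the y axis of sieve and the y axis of pan, either way round above 1.2 rad and linear speed of sieve below 0.02 m/s and angular speed of sieve below 0.1 rad/s and value of joint keeper below 0.003 m); the robot touches nothing.
It fails at once if a bystander (dish, jar, spare sieve, brush, tray, hammer or spool) is moved by more than 30 mm (distance of any of dish, jar, spare_sieve, brush, tray, hammer, spool from where it was at the start of the episode above 0.03 m).
It also fails if it takes over 56 s, if anything falls off the work surface, if the arm or the gripper's body presses on something with over 40 N, if the wrist force passes 120 N, or if a joint passes its speed limit or range.

## Working session

There is one attempt and no reset: what is moved stays moved. The work goes in short steps, Python scripts to look and compute and a shell command to move; the robot and the scene stay as the last step left them, time stands still between calls to the robot, and variables do not carry over. Pictures are saved under pics/ and viewed, about 8 in all and at most 12, crops included, and the job is handed in when it is done.

```bash
mkdir -p pics; cat > h.py <<'E'
import numpy as np, cv2
from station import manip, eyes, workorder
def snap(name,fn=None,crop=None,scale=1):
    s=eyes.snapshot(name); np.save(f'{name}.npy',s,allow_pickle=True)
    if fn: save(s,fn,crop,scale)
    return s
def load(name): return np.load(f'{name}.npy',allow_pickle=True).item()
def save(s,fn,crop=None,scale=1):
    f=s['frame'][:,:,::-1]
    if crop: x0,y0,x1,y1=crop; f=f[y0:y1,x0:x1]
    cv2.imwrite('pics/'+fn,cv2.resize(f,None,fx=scale,fy=scale,interpolation=cv2.INTER_CUBIC))
def K(s):
    f=s['frame'].shape[0]/2/np.tan(np.radians(s['vfov'])/2)
    return np.array([[f,0,s['cx']],[0,f,s['cy']],[0,0,1.]]),np.array([s['k1'],0,0,0,0.])
def proj(s,P):
    k,d=K(s); return cv2.projectPoints(np.array(P,float).reshape(-1,1,3),np.array(s['rvec'],float),np.array(s['tvec'],float),k,d)[0].reshape(-1,2)
def ray(s,uv):
    k,d=K(s); p=cv2.undistortPoints(np.array(uv,float).reshape(-1,1,2),k,d).reshape(-1,2)
    R=cv2.Rodrigues(np.array(s['rvec'],float))[0]; c=-R.T@np.array(s['tvec'],float).ravel()
    return c,np.c_[p,np.ones(len(p))]@R
def atz(s,uv,z):
    c,d=ray(s,uv); return c+d*((np.array(z)-c[2])/d[:,2])[:,None]
E
python3 - <<'E'
from h import *
a=snap('scene','s0.png',None,1.5);b=snap('top','t0.png',None,1.5)
for s in(a,b): print(s['vfov'],s['cx'],s['cy'],s['k1'],ray(s,[[256,192]]))
print(manip.sense(),manip.hold_point_z)
E
```

```text
56.433513203583566 253.47975910349453 187.34197421673653 -0.003896140483041587 (array([1.39356806, 0.12517529, 0.72744551]), array([[-0.83167039, -0.11560282, -0.54330417]]))
56.80050400461933 259.88656035305587 187.29697176777523 -0.024856186430971046 (array([0.34794749, 0.00204688, 1.51165285]), array([[ 0.10028995, -0.01060075, -0.99505013]]))
{'t': 0.1, 'q': array([-1.43147808e+00,  5.28360877e-01,  1.43376240e+00, -1.77473592e-05,
        1.18139049e+00, -1.78462289e-01]), 'qd': array([ 4.63041100e-04, -5.23930507e-05, -3.94909771e-03, -1.81114251e-03,
        1.93240592e-03,  3.65873829e-04]), 'tau': array([-2.46665440e-04, -4.43305743e+01, -1.78586107e+01, -1.79204094e-04,
        3.90337809e-03, -3.83554863e-06]), 'tcp_pos': array([ 0.19523652, -0.59300995,  0.20714282]), 'tool_rot': array([-0.11187505,  0.6988782 , -0.69751979,  0.11189003]), 'force': array([-0.90890599,  0.02822413, -0.15806475]), 'ft_torque': array([ 0.049676  ,  0.03688101, -0.02425299]), 'finger_gap': 0.9991579970668045} 0.0187
```

View pics/s0.png

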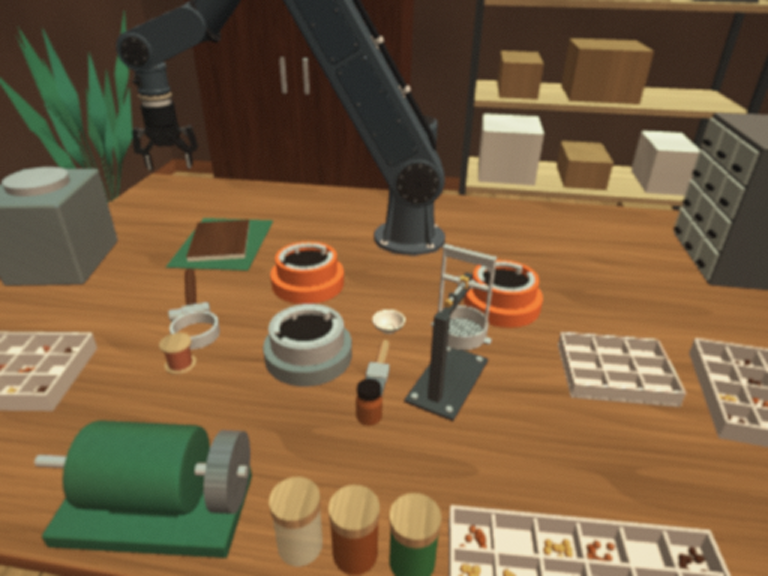

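View pics/t0.png

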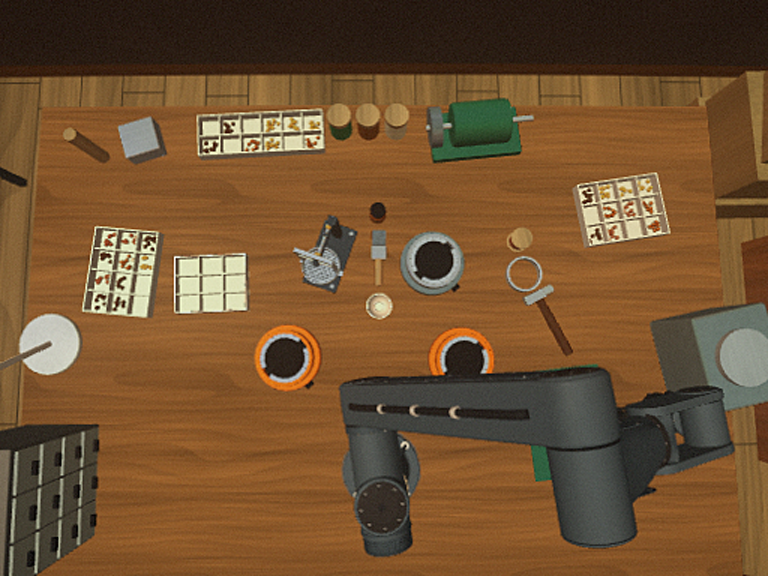

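The two views show the gray pan (scene ≈(308,342), top ≈(433,262) in the 1.5× pictures) and the sieve hanging on the hook (scene ≈(465,300), top ≈(320,262)). I'll enlarge both.

```bash
python3 - <<'E'
from h import *
save(load('scene'),'s1.png',(170,155,340,282),4.7)
save(load('top'),'t1.png',(190,130,315,205),6.4)
E
```

```text
(no output)
```

View pics/s1.png

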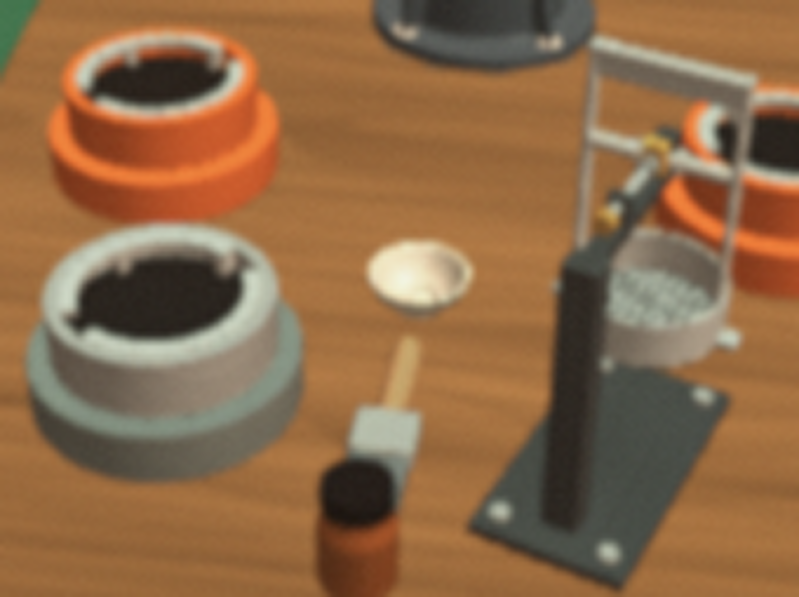

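View pics/t1.png

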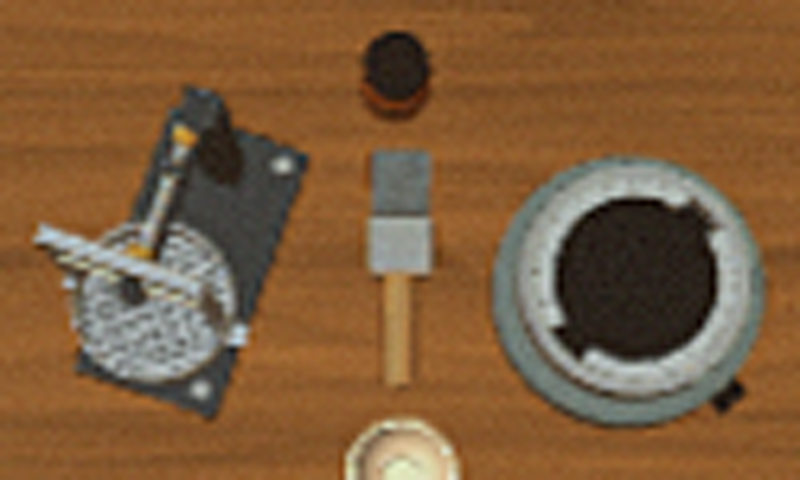

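```bash
cat > fit.py <<'E'
from h import *
from scipy.optimize import least_squares
a,b=load('scene'),load('top')
sc=lambda p:((np.array(p)+.5)/4.7-.5+[170,155]); tp=lambda p:((np.array(p)+.5)/6.4-.5+[190,130])
S={(140,-50,10):(470,523),(140,50,10):(621,580),(-50,50,10):(730,400),(5,-48,270):(592,38),(5,48,270):(757,78),(0,60.5,91):(741,340),(0,-60.5,91):(556,287)}
T={(140,-50,10):(306,155),(-50,-50,10):(215,418),(-50,50,10):(77,371),(0,60.5,91):(65,283),(0,-60.5,91):(246,336),(0,48,270):(40,235)}
def W(p,L):
    L=np.array(L,float)/1000; c,s=np.cos(p[2]),np.sin(p[2]); return np.c_[p[0]+c*L[:,0]-s*L[:,1],p[1]+s*L[:,0]+c*L[:,1],L[:,2]]
def r(p): return np.r_[(proj(a,W(p,list(S)))-sc(list(S.values()))).ravel(),(proj(b,W(p,list(T)))-tp(list(T.values()))).ravel()]
f=least_squares(r,[.55,.1,-.35],loss='soft_l1'); print('hook',f.x); print(r(f.x).reshape(-1,2).round(1).tolist())
# pan centre: extreme points of rim outer circle r=74.5 z=83.5 and drum r=90 z=40
th=np.linspace(0,2*np.pi,361)
def ext(s,x,R,z):
    q=proj(s,np.c_[x[0]+R*np.cos(th),x[1]+R*np.sin(th),z+0*th]); return np.r_[q[:,0].min(),q[:,0].max(),q[:,1].min(),q[:,1].max()]
def obs(c,l,rr,t,bm): return np.r_[c((l,0))[0],c((rr,0))[0],c((0,t))[1],c((0,bm))[1]]
def rp(x): return np.r_[ext(a,x,.0745,.0835)-obs(sc,42,281,224,366),ext(b,x,.0745,.0835)-obs(tp,515,757,161,398),(ext(b,x,.09,.04)-obs(tp,493,766,154,427))]
g=least_squares(rp,[.55,-.1],loss='soft_l1'); print('pan',g.x,rp(g.x).round(1))
for s in(a,b):
  im=cv2.cvtColor(s['frame'],cv2.COLOR_RGB2GRAY).astype(np.float32)
  th2=np.radians(np.arange(-180,180,3.)); v=0
  for R in(.057,.060,.062):
    q=proj(s,np.c_[g.x[0]+R*np.cos(th2),g.x[1]+R*np.sin(th2),.0835+0*th2]).astype(np.float32)
    v=v+cv2.remap(im,q[:,0].reshape(1,-1),q[:,1].reshape(1,-1),1)[0]/3
  i=np.where(v<np.median(v)*.8)[0]; print([(int(np.degrees(th2[k]).round()),int(v[k])) for k in i],np.median(v))
E
python3 fit.py
```

```text
hook [ 0.54925502  0.15780288 -0.3356456 ]
[[-0.5, 0.0], [0.9, 0.7], [0.3, -1.5], [-0.5, 1.2], [-1.1, 1.4], [-0.8, 0.6], [-0.5, -0.4], [0.0, 0.0], [-0.4, 0.6], [-1.1, 0.4], [-0.4, -0.6], [-0.4, 0.7], [-0.7, 0.3]]
pan [ 0.56737318 -0.14648311] [-0.4 -0.9  0.  -0.1  0.2 -1.1  0.6 -0.3 -0.5 -0.4  0.2 -0.1]
[(-57, 142), (-54, 113), (-51, 93), (-48, 75), (-45, 70), (-42, 72), (-39, 87), (-36, 117), (-33, 154), (123, 141), (126, 117), (129, 107), (132, 103), (135, 110), (138, 122), (141, 138)] 194.44238
[(-60, 122), (-57, 70), (-54, 53), (-51, 49), (-48, 44), (-45, 50), (-42, 42), (-39, 48), (-36, 83), (-33, 139), (120, 116), (123, 64), (126, 53), (129, 58), (132, 54), (135, 57), (138, 56), (141, 50), (144, 65), (147, 131)] 173.97427
```

```bash
cat >> h.py <<'E'
from scipy.spatial.transform import Rotation as Ro
def plan(p,zdeg,dz=None):
    """rows needed: shift in tool axes (cm) to world p, turn about tool y so that tool z heads to zdeg"""
    m=manip.sense(); R=Ro.from_quat(m['tool_rot']).as_matrix(); cur=np.degrees(np.arctan2(R[1,2],R[0,2]))
    d=(zdeg-cur+180)%360-180
    print('tcp',m['tcp_pos'].round(4),'z at',cur.round(2),'ydir',R[:,1].round(3),'q',m['q'].round(3),'F',m['force'].round(1),'gap',round(m['finger_gap'],3))
    print('shift cm',(R.T@(np.array(p)-m['tcp_pos'])*100).round(2),'turn',round(-np.radians(d),3))
E
python3 - <<'E'
from h import *
plan([.549,.158,.33],-19.2); plan([.549,.158,.33],160.8)
E
```

```text
tcp [ 0.1952 -0.593   0.2071] z at -71.79 ydir [-0.     0.002 -1.   ] q [-1.431  0.528  1.434 -0.     1.181 -0.178] F [-0.9  0.  -0.2] gap 0.999
shift cm [-57.08 -12.15 -60.31] turn -0.918
tcp [ 0.1952 -0.593   0.2071] z at -71.79 ydir [-0.     0.002 -1.   ] q [-1.431  0.528  1.434 -0.     1.181 -0.178] F [-0.9  0.  -0.2] gap 0.999
shift cm [-57.08 -12.15 -60.31] turn 2.224
```

```bash
python3 -m jog '[[[0,-4,0],0],[[0,-8,0],0],[[0,-12.2,0],0],[[-57.1,-12.2,-60.3],-0.1],[[-57.1,-12.2,-60.3],-0.2],[[-57.1,-12.2,-60.3],-0.3],[[-57.1,-12.2,-60.3],-0.4],[[-57.1,-12.2,-60.3],-0.5],[[-57.1,-12.2,-60.3],-0.6],[[-57.1,-12.2,-60.3],-0.7],[[-57.1,-12.2,-60.3],-0.8],[[-57.1,-12.2,-60.3],-0.918],[[-57.1,-12.2,-60.3],-0.918],[[-57.1,-12.2,-60.3],-0.918],[[-57.1,-12.2,-60.3],-0.918],[[-57.1,-12.2,-60.3],-0.918],[[-57.1,-12.2,-60.3],-0.918],[[-57.1,-12.2,-60.3],-0.918],[[-57.1,-12.2,-60.3],-0.918],[[-57.1,-12.2,-60.3],-0.918]]' 8.5 60
python3 - <<'E'
from h import *
plan([.549,.158,.33],-19.2)
E
```

```text
t: 1.77
tcp_pos: [0.4973, 0.0493, 0.3297]
tool_rot: [-0.41, 0.576, -0.576, 0.41]
force: [0.1, -1.0, -0.3]
finger_gap: 0.996
tcp [0.4973 0.0493 0.3297] z at -19.17 ydir [-0.001 -0.    -1.   ] q [-0.125  0.224  1.569 -0.     1.349  0.21 ] F [ 0.1 -1.  -0.3] gap 0.996
shift cm [-11.96  -0.03   1.31] turn 0.0
```

```bash
python3 -m jog '[[[-4,0,0.4],0],[[-8,0,0.9],0],[[-11,0,1.3],0],[[-11.96,0,1.31],0],[[-11.96,0,1.31],0],[[-11.96,0,1.31],0]]'
python3 - <<'E'
from h import *
plan([.549,.158,.33],-19.2)
s=snap('scene');save(s,'s2.png',(260,110,350,200),6)
b=snap('top');save(b,'t2.png',(170,100,290,190),5)
i=[cv2.imread(f'pics/{n}.png') for n in('s2','t2')]
i=[cv2.resize(x,(int(x.shape[1]*380/x.shape[0]),380)) for x in i]; cv2.imwrite('pics/c2.png',np.hstack(i)[:,:800]); print([x.shape for x in i])
E
```

```text
t: 2.27
tcp_pos: [0.5482, 0.1554, 0.3293]
tool_rot: [-0.411, 0.576, -0.576, 0.409]
force: [0.3, -1.5, -0.3]
finger_gap: 0.994
tcp [0.5482 0.1554 0.3293] z at -19.14 ydir [-0.002 -0.001 -1.   ] q [ 8.100e-02  3.350e-01  1.409e+00 -1.000e-03  1.399e+00  4.150e-01] F [ 0.3 -1.5 -0.3] gap 0.994
shift cm [-0.27 -0.07 -0.01] turn 0.001
[(380, 380, 3), (380, 506, 3)]
```

View pics/s2.png

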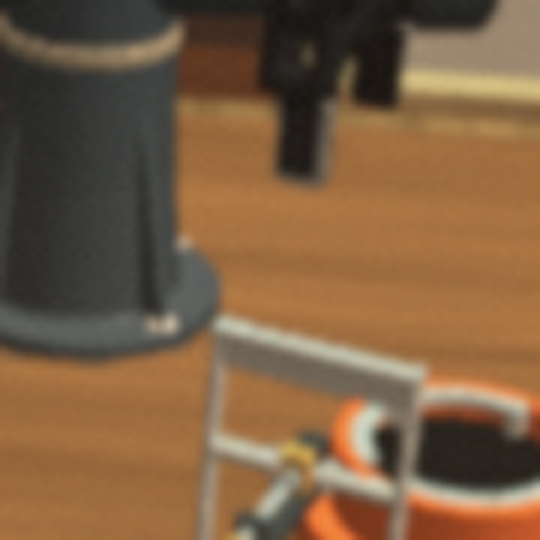

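The crop shows the open fingers straddling the bar plane, tips ≈(305,180) and (375,100), with the bar at (215,320)–(425,372). Descending.

```bash
python3 -m jog '[[[0,2,0],0],[[0,5,0],0],[[0,7.5,0],0],[[0,8.7,0],0],[[0,8.7,0],0],[[0,8.7,0],0],[[0,8.7,0],0]]'
python3 - <<'E'
from h import *
plan([.549,.158,.243],-19.2)
s=snap('scene');save(s,'s3.png',(270,120,350,200),7)
E
```

```text
t: 2.95
tcp_pos: [0.5498, 0.1548, 0.2444]
tool_rot: [0.409, -0.576, 0.577, -0.41]
force: [-1.1, -0.5, -0.1]
finger_gap: 0.996
tcp [0.5498 0.1548 0.2444] z at -19.28 ydir [ 0.002  0.    -1.   ] q [ 0.079  0.413  1.529 -0.     1.197  0.415] F [-1.1 -0.5 -0.1] gap 0.996
shift cm [-0.27  0.14 -0.18] turn -0.001
```

View pics/s3.png

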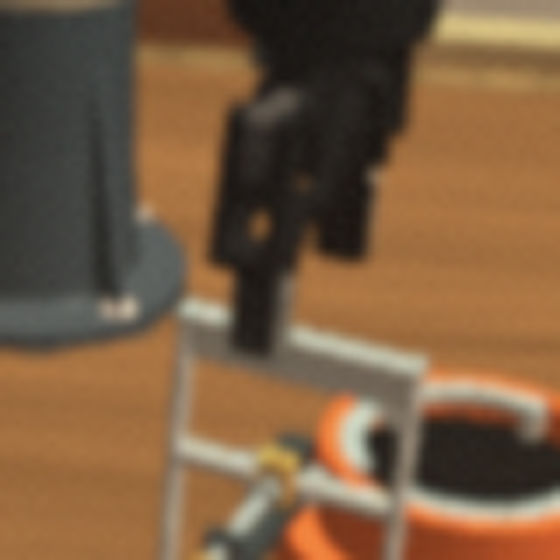

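The near finger (tip ≈(255,350)) is in front of the bar and the other behind it. Closing.

```bash
python3 -m jog '[[[0,0,0],0],[[0,0,0],0],[[0,0,0],0],[[0,0,0],0],[[0,0,0],0],[[0,0,0],0],[[0,0,0],0],[[0,0,0],0],[[0,0,0],0],[[0,0,0],0]]' 0 60
python3 - <<'E'
from h import *
plan([.549,.158,.243],-19.2)
E
```

```text
t: 3.83
tcp_pos: [0.5493, 0.1557, 0.2432]
tool_rot: [0.409, -0.576, 0.577, -0.41]
force: [0.7, -1.1, 3.0]
finger_gap: 0.082
tcp [0.5493 0.1557 0.2432] z at -19.19 ydir [ 0.001  0.    -1.   ] q [ 0.081  0.414  1.53  -0.     1.196  0.416] F [ 0.7 -1.1  3. ] gap 0.082
shift cm [-0.2   0.02 -0.1 ] turn 0.0
```

```bash
python3 -m jog '[[[0,-0.15,0],0],[[0,-0.15,0.3],0],[[0,-0.15,0.6],0],[[0,-0.15,0.9],0],[[0,-0.15,1.2],0],[[0,-0.15,1.5],0],[[0,-0.15,1.6],0],[[0,-0.15,1.6],0],[[0,-0.15,1.6],0],[[0,-0.15,1.6],0]]'
python3 - <<'E'
from h import *
plan([.549,.158,.243],-19.2)
s=snap('scene');save(s,'s4.png',(270,120,350,200),7)
E
```

```text
t: 4.67
tcp_pos: [0.5633, 0.1505, 0.2439]
tool_rot: [-0.41, 0.577, -0.576, 0.409]
force: [-3.7, 0.6, -5.4]
finger_gap: 0.082
tcp [0.5633 0.1505 0.2439] z at -19.19 ydir [-0.002 -0.    -1.   ] q [0.07  0.432 1.497 0.    1.214 0.404] F [-3.7  0.6 -5.4] gap 0.082
shift cm [-0.24  0.09 -1.59] turn 0.0
```

View pics/s4.png

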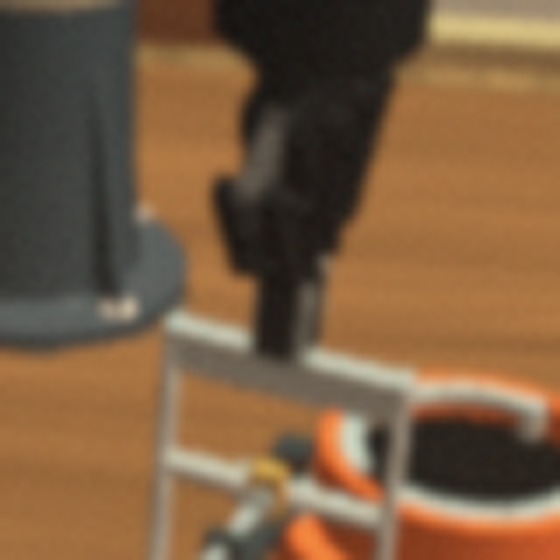

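The rung is pushed off the nose against the keeper (keeper at ≈(268,475), nose ≈(290,445) free behind), force ≈3.8 N as expected. Lift, then leave by the nose end.

```bash
python3 -m jog '[[[0,-0.5,0],0],[[0,-1.2,0],0],[[0,-2,0],0],[[0,-2.8,0],0],[[0,-3.5,0],0],[[0,-3.8,0],0],[[0,-3.8,0],0],[[0,-3.8,0],0]]'
python3 - <<'E'
from h import *
plan([.549,.158,.243],-19.2)
s=snap('scene');save(s,'s5.png',(260,110,350,200),6)
E
```

```text
t: 5.38
tcp_pos: [0.5645, 0.1504, 0.2831]
tool_rot: [0.409, -0.576, 0.577, -0.41]
force: [0.3, -0.1, -3.4]
finger_gap: 0.077
tcp [0.5645 0.1504 0.2831] z at -19.2 ydir [ 0.002 -0.    -1.   ] q [ 0.069  0.394  1.446 -0.     1.3    0.404] F [ 0.3 -0.1 -3.4] gap 0.077
shift cm [-0.21  4.   -1.72] turn 0.0
```

View pics/s5.png

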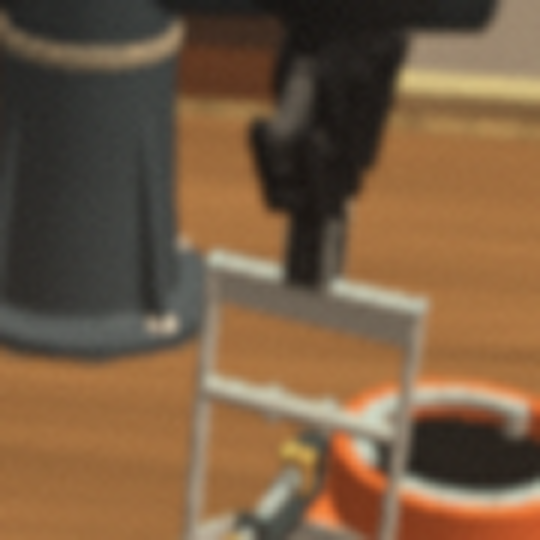

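The rung (collars at ≈(275,395),(330,410)) is above nose and keeper, and the keeper has sprung back. Bringing it off the nose end.

```bash
python3 -m jog '[[[0,0,-1.5],0],[[0,0,-3.5],0],[[0,0,-6],0],[[0,0,-8.5],0],[[0,0,-10.5],0],[[0,0,-11.5],0],[[0,0,-11.5],0],[[0,0,-11.5],0]]'
python3 - <<'E'
from h import *
plan([.440,-.02,.32],43.3)
plan([.5674,-.1465,.32],43.3)
E
```

```text
t: 6.1
tcp_pos: [0.4562, 0.1883, 0.2826]
tool_rot: [0.409, -0.576, 0.577, -0.41]
force: [0.7, -0.5, -2.9]
finger_gap: 0.078
tcp [0.4562 0.1883 0.2826] z at -19.15 ydir [ 0.002 -0.    -1.   ] q [ 1.650e-01  2.590e-01  1.658e+00 -1.000e-03  1.224e+00  4.990e-01] F [ 0.7 -0.5 -2.9] gap 0.078
shift cm [20.2  -3.73  5.31] turn -1.09
tcp [0.4562 0.1883 0.2826] z at -19.15 ydir [ 0.002 -0.    -1.   ] q [ 1.650e-01  2.590e-01  1.658e+00 -1.000e-03  1.224e+00  4.990e-01] F [ 0.7 -0.5 -2.9] gap 0.078
shift cm [27.97 -3.71 21.5 ] turn -1.09
```

```bash
python3 -m jog '[[[1.5,-1,0.3],0],[[4,-2,1],-0.04],[[6.5,-3,1.7],-0.1],[[9,-3.7,2.4],-0.16],[[11.5,-3.7,3],-0.24],[[14,-3.7,3.7],-0.32],[[16.5,-3.7,4.4],-0.4],[[18.5,-3.7,5.5],-0.48],[[20,-3.7,7.3],-0.56],[[21.2,-3.7,9.3],-0.64],[[22.3,-3.7,11.5],-0.72],[[23.5,-3.7,13.7],-0.8],[[24.7,-3.7,16],-0.88],[[25.9,-3.7,18],-0.96],[[27,-3.7,19.8],-1.03],[[27.7,-3.7,21],-1.07],[[28,-3.7,21.5],-1.09],[[28,-3.7,21.5],-1.09],[[28,-3.7,21.5],-1.09],[[28,-3.7,21.5],-1.09]]'
python3 - <<'E'
from h import *
plan([.5674,-.1465,.32],43.3)
s=snap('scene');b=snap('top')
f=[]
for q,(x0,y0,x1,y1) in((s,(165,110,265,270)),(b,(230,110,320,205))):
    im=q['frame'][y0:y1,x0:x1,::-1]; f.append(cv2.resize(im,None,fx=580/(y1-y0)if q is s else 4.7,fy=580/(y1-y0) if q is s else 4.7,interpolation=2))
h=580; f[1]=cv2.copyMakeBorder(f[1],0,h-f[1].shape[0],0,0,0); c=np.hstack(f)[:,:800]; print([x.shape for x in f]); cv2.imwrite('pics/c6.png',c)
E
```

```text
t: 7.77
tcp_pos: [0.5658, -0.1462, 0.3192]
tool_rot: [-0.649, 0.281, -0.28, 0.649]
force: [-0.8, -0.6, -3.5]
finger_gap: 0.082
tcp [ 0.5658 -0.1462  0.3192] z at 43.23 ydir [-0.001  0.001 -1.   ] q [-0.444  0.366  1.39   0.     1.387 -1.199] F [-0.8 -0.6 -3.5] gap 0.082
shift cm [ 0.13 -0.08  0.1 ] turn -0.001
[(580, 362, 3), (580, 423, 3)]
```

View pics/c6.png

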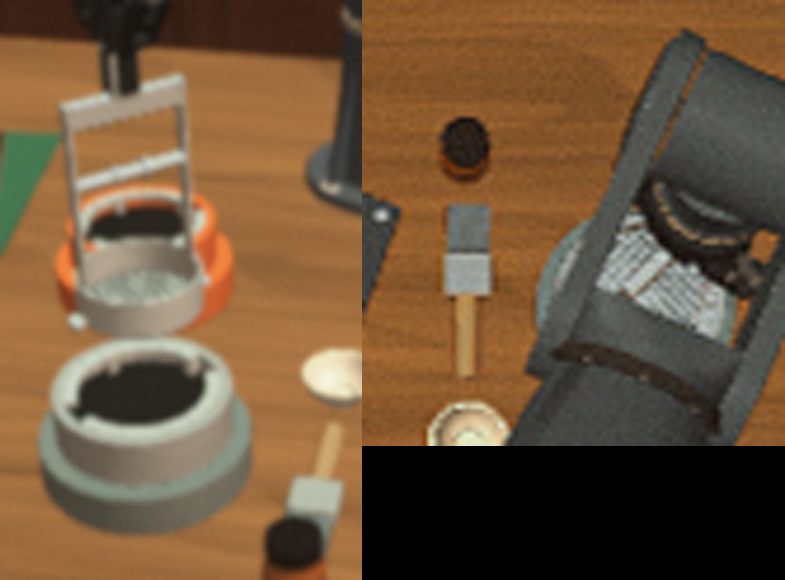

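Sieve is held upright over the pan; scene-crop features: bar top corners (60,104),(185,76), lug tips (70,322),(208,280), drum extremes x=76/204, bottom 332. Fit it in the scene camera and compare with the pan in the same camera.

```bash
python3 - <<'E'
from h import *
from scipy.optimize import least_squares
s=load('scene'); k=3.625
sc=lambda p:((np.array(p)+.5)/k-.5+[165,110])
th=np.linspace(0,2*np.pi,361)
def W(p,L):
    L=np.array(L,float)/1000; c,q=np.cos(p[2]),np.sin(p[2]); return np.c_[p[0]+c*L[:,0]-q*L[:,1],p[1]+q*L[:,0]+c*L[:,1],L[:,2]+p[3]]
S={(5,-48,185):(60,104),(5,48,185):(186,76),(0,-60.5,6):(69,322),(0,60.5,6):(209,280)}
def ring(x,R,z): return proj(s,np.c_[x[0]+R*np.cos(th),x[1]+R*np.sin(th),z+0*th])
def r(p):
    b=ring(p,.05,p[3]); t=ring(p,.05,p[3]+.035)
    return np.r_[(proj(s,W(p,list(S)))-sc(list(S.values()))).ravel(), b[:,1].max()-sc((0,333))[1], t[:,0].min()-sc((76,0))[0],t[:,0].max()-sc((204,0))[0], (p[3]-.161)*1000]
f=least_squares(r,[.567,-.146,np.radians(43.3),.161],loss='soft_l1'); print(f.x,np.degrees(f.x[2]),r(f.x).round(1))
def rp(x):
    a=ring(x,.0745,.0835); d=ring(x,.09,.04); o=sc
    return np.r_[a[:,0].min()-o((50,0))[0],a[:,0].max()-o((234,0))[0],a[:,1].min()-o((0,337))[1],a[:,1].max()-o((0,446))[1],d[:,0].min()-o((39,0))[0],d[:,0].max()-o((251,0))[0]]
g=least_squares(rp,[.567,-.146],loss='soft_l1');print(g.x,rp(g.x).round(1))
g=np.array(g.x);
E
```

```text
[ 0.55926547 -0.14384212  0.69181403  0.16106178] 39.63802410406098 [ 1.2  0.2  0.5  0.5 -0.2 -1.1 -0.1 -0.8  1.7 -0.8 -0.5  0.1]
[ 0.56836911 -0.14480054] [ 0.2 -0.2 -0.1  0.  -0.6  0.6]
```

```bash
cat > ov.py <<'E'
from h import *
def overlay(s,x,y,yaw,z,pan,fn,box,k):
    x0,y0,x1,y1=box; im=cv2.resize(np.ascontiguousarray(s['frame'][y0:y1,x0:x1,::-1]),None,fx=k,fy=k,interpolation=2); raw=im.copy()
    c,q=np.cos(yaw),np.sin(yaw); th=np.linspace(0,2*np.pi,121)
    def dr(L,col,closed=True):
        p=proj(s,L); p=((p-[x0,y0]+.5)*k-.5); cv2.polylines(im,[np.round(p*16).astype(np.int32)],closed,col,1,cv2.LINE_AA,4)
    loc=lambda P:[(x+c*a-q*b,y+q*a+c*b,z+h) for a,b,h in np.array(P,float)/1000]
    circ=lambda cx,cy,R,h:np.c_[cx+R*np.cos(th),cy+R*np.sin(th),h+0*th]
    for h in(0,.035): dr(circ(x,y,.05,z+h),(0,0,255))
    for sg in(1,-1): dr(loc([(7,sg*50,6),(7,sg*60.5,6),(-7,sg*60.5,6),(-7,sg*50,6)]),(0,0,255)); dr(loc([(0,sg*46,35),(0,sg*46,185)]),(0,0,255),False)
    dr(loc([(5,-48,165),(5,48,165),(5,48,185),(5,-48,185)]),(0,0,255)); dr(loc([(0,-48,120),(0,48,120)]),(0,0,255),False)
    px,py,pa=pan; dr(circ(px,py,.0745,.0835),(255,0,0)); dr(circ(px,py,.09,.04),(255,0,0))
    u=np.array([np.cos(pa),np.sin(pa)]);v=np.array([-u[1],u[0]])
    for sg in(1,-1): dr([(*(np.array([px,py])+sg*v*r+u*w),.0835) for r,w in((.0535,.013),(.064,.013),(.064,-.013),(.0535,-.013))],(255,0,0))
    cv2.imwrite('pics/'+fn,np.hstack([raw,im]))
E
python3 - <<'E'
from ov import *
s=load('scene'); print(atz(s,np.array([[139,301],[123,90],[141.5,387]])/3.625-.36+[165,110],[.167,.346,.0835]))
overlay(s,.5644,-.1447,np.radians(43.3),.161,(.5678,-.1457,np.radians(43.3)),'o7.png',(172,125,238,240),5.2)
E
```

```text
[[ 0.56503069 -0.14332651  0.167     ]
 [ 0.56211157 -0.14420922  0.346     ]
 [ 0.56707139 -0.14614268  0.0835    ]]
```

View pics/o7.png

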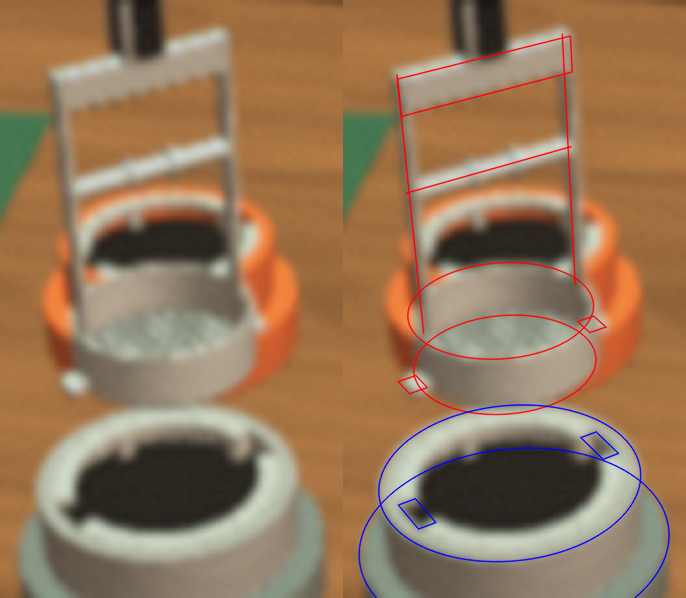

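The overlay matches the pan and its slots; the sieve sits about 4 mm short of the pan in world x (+1.5 mm in y), yaw agrees. Correct and lower to just above the rim.

```bash
python3 -m jog '[[[0.35,1,0.2],0],[[0.35,2.5,0.2],0],[[0.35,4,0.2],0],[[0.35,5.5,0.2],0],[[0.35,6.5,0.2],0],[[0.35,7,0.2],0],[[0.35,7,0.2],0],[[0.35,7,0.2],0],[[0.35,7,0.2],0]]'
python3 - <<'E'
from ov import *
plan([.5698,-.1477,.223],43.3)
s=snap('scene')
overlay(s,.568,-.1457,np.radians(43.3),.091,(.568,-.1457,np.radians(43.3)),'o8.png',(172,155,238,245),6)
E
```

```text
t: 8.62
tcp_pos: [0.5711, -0.1483, 0.2504]
tool_rot: [0.649, -0.28, 0.281, -0.649]
force: [-0.2, 0.8, -3.2]
finger_gap: 0.079
tcp [ 0.5711 -0.1483  0.2504] z at 43.26 ydir [ 0.002 -0.001 -1.   ] q [-0.443  0.434  1.475 -0.     1.231 -1.198] F [-0.2  0.8 -3.2] gap 0.079
shift cm [-0.14  2.74 -0.05] turn -0.001
```

View pics/o8.png

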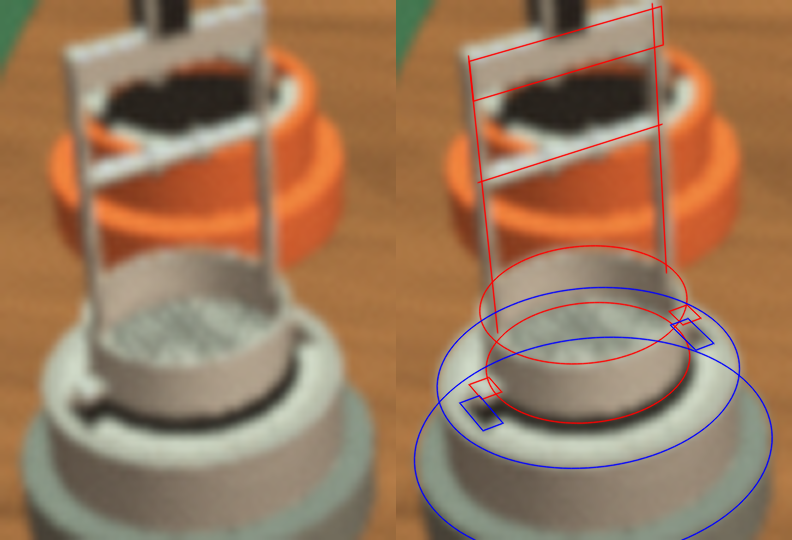

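The sieve now matches the overlay centred on the pan within ~1 px; the left lug (92,385) is just over its slot (88,412). Lower in two checked stages.

```bash
python3 -m jog '[[[0,0.3,0],0],[[0,0.6,0],0],[[0,0.9,0],0],[[0,1.2,0],0],[[0,1.4,0],0],[[0,1.4,0],0],[[0,1.4,0],0]]'
```

```text
t: 9.25
tcp_pos: [0.5702, -0.148, 0.2352]
tool_rot: [-0.649, 0.281, -0.28, 0.649]
force: [0.6, -1.3, -3.2]
finger_gap: 0.076
```

```bash
python3 -m jog '[[[0,0.3,0],0],[[0,0.6,0],0],[[0,0.9,0],0],[[0,1.1,0],0],[[0,1.25,0],0],[[0,1.25,0],0],[[0,1.25,0],0],[[0,1.25,0],0]]'
```

```text
t: 9.92
tcp_pos: [0.5709, -0.148, 0.2238]
tool_rot: [-0.649, 0.28, -0.281, 0.649]
force: [1.1, 1.2, 2.8]
finger_gap: 0.081
```

On the floor (force changed from −3.2 to +2.8 N at the expected height). Turn clockwise, compensating ~3 mm offset between grip and sieve axis.

```bash
python3 -m jog '[[[0,0,-0.03],0.1],[[-0.01,0,-0.06],0.2],[[-0.01,0,-0.09],0.3],[[-0.02,0,-0.12],0.4],[[-0.04,0,-0.14],0.5],[[-0.05,0,-0.17],0.6],[[-0.07,0,-0.19],0.7],[[-0.09,0,-0.21],0.8],[[-0.11,0,-0.23],0.9],[[-0.14,0,-0.25],1.0],[[-0.16,0,-0.27],1.1],[[-0.19,0,-0.28],1.2],[[-0.19,0,-0.28],1.2],[[-0.19,0,-0.28],1.2]]'
python3 - <<'E'
from h import *
plan([.568,-.1457,.223],43.3); print(manip.sense()['ft_torque'])
E
```

```text
t: 11.08
tcp_pos: [0.5672, -0.1491, 0.2234]
tool_rot: [0.378, -0.597, 0.598, -0.378]
force: [-0.2, -0.5, 2.4]
finger_gap: 0.081
tcp [ 0.5672 -0.1491  0.2234] z at -25.37 ydir [ 0.001 -0.001 -1.   ] q [-4.470e-01  4.580e-01  1.515e+00 -1.000e-03  1.167e+00 -4.000e-03] F [-0.2 -0.5  2.4] gap 0.081
shift cm [-0.34  0.04 -0.08] turn -1.199
[-0.11822088  0.11534595 -0.08845727]
```

```bash
python3 -m jog '[[[0,0,-0.01],0.06],[[-0.01,0,-0.03],0.12],[[-0.01,0,-0.04],0.17],[[-0.02,0,-0.05],0.21],[[-0.02,0,-0.05],0.23],[[-0.02,0,-0.05],0.23]]'
python3 - <<'E'
from h import *
plan([.568,-.1457,.223],43.3); print(manip.sense()['ft_torque'])
E
```

```text
t: 11.58
tcp_pos: [0.5669, -0.1487, 0.2234]
tool_rot: [0.307, -0.636, 0.638, -0.307]
force: [0.3, -0.5, 3.5]
finger_gap: 0.083
tcp [ 0.5669 -0.1487  0.2234] z at -38.53 ydir [ 0.001 -0.001 -1.   ] q [-4.470e-01  4.570e-01  1.516e+00 -1.000e-03  1.167e+00  2.260e-01] F [ 0.3 -0.5  3.5] gap 0.083
shift cm [-0.3   0.04 -0.11] turn -1.428
[-0.16370924  0.04097924  0.36461472]
```

The stop is felt (z moment rose to 0.36 N·m at 1.43 rad). Release and rise.

```bash
python3 -m jog '[[[0,0,0],0],[[0,0,0],0],[[0,0,0],0],[[0,0,0],0],[[0,0,0],0],[[0,0,0],0],[[0,0,0],0],[[0,0,0],0]]' 6
python3 -m jog '[[[0,-1,0],0],[[0,-3,0],0],[[0,-6,0],0],[[0,-9,0],0],[[0,-12,0],0],[[-3,-14,0],0],[[-6,-14,0],0],[[-10,-14,0],0],[[-14,-14,0],0],[[-18,-14,0],0],[[-20,-14,0],0],[[-20,-14,0],0],[[-20,-14,0],0]]'
python3 - <<'E'
from ov import *
s=snap('scene');b=snap('top');k=(.568,-.1457,np.radians(43.3))
overlay(s,.568,-.1457,np.radians(43.3-80.5),.065,k,'a.png',(172,155,238,245),5)
overlay(b,.568,-.1457,np.radians(43.3-80.5),.065,k,'b.png',(250,135,325,205),5)
i=[cv2.imread(f'pics/{n}.png') for n in'ab']; i[0]=i[0][:,330:]
i[0]=i[0][:,:]; i[1]=i[1][:,:]; h=max(x.shape[0] for x in i); i=[cv2.copyMakeBorder(x,0,h-x.shape[0],0,0,0) for x in i]
# raw left halves of both + overlay of scene
a=cv2.imread('pics/a.png'); bb=cv2.imread('pics/b.png'); bb=cv2.copyMakeBorder(bb[:,:375],0,a.shape[0]-bb.shape[0],0,0,0)
im=np.hstack([a,bb]); cv2.imwrite('pics/f9.png',cv2.resize(im,None,fx=800/im.shape[1],fy=800/im.shape[1]))
E
```

```text
t: 12.25
tcp_pos: [0.5666, -0.1481, 0.2229]
tool_rot: [-0.306, 0.637, -0.637, 0.306]
force: [-0.5, 0.2, -0.5]
finger_gap: 0.702
t: 13.33
tcp_pos: [0.6917, 0.009, 0.363]
tool_rot: [0.307, -0.637, 0.637, -0.307]
force: [0.5, -0.8, -0.5]
finger_gap: 0.702
```

View pics/f9.png

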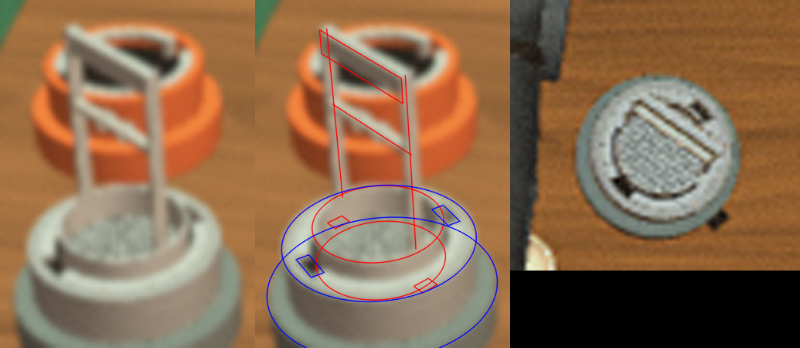

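The sieve stands upright in the pan, rim at the modelled height. Both slots are empty (scene crop ≈(55,262),(190,210)) and the handle has turned as modelled. Handing in.

```bash
python3 -c "
from station import workorder,manip
print(workorder.sign_off(),manip.sense()['t'])"
```

```text
the job is handed in; nothing more can be done
the job is handed in; nothing more can be done
```

The sieve is off the hook and locked in the grey shaker pan. The job was handed in at about 13.5 s of the 56 s allowed; sign-off gives no verdict.

**What I did**
- **Unhooking:** I gripped the sieve by its top bar and pushed the keeper back about 15 mm with the rung. I then lifted about 39 mm and took the sieve off past the nose.
- **Seating:** I lowered it through the collar slots until it touched the floor, with the wrist force going from −3.2 N to +2.8 N.
- **Locking:** I turned it clockwise about 1.43 rad to the stop, where the turning moment rose to 0.36 N·m. I then let go and moved the arm clear.

**Last checks**
- **Sieve:** the final pictures show it upright and matching the model drawn at its seated height. Both slots are empty and the handle has turned to about the stop angle.
- **Gripper:** it is open and feels only sensor noise.
- **Keeper:** I saw it spring back right after the lift, but did not look at it again at the end.
- **Bystanders:** I did not measure their final positions. The carried sieve stayed above the low ones, and no unexpected contact force showed at the end of any move.
- **Disagreement:** over the pan, the camera put the sieve about 4 mm from where the arm position implied. I corrected for this before lowering, and it went in without touching the collar noticeably.

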